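Load and stack the specimen totes

TASK

Get the specimens ready for collection: set every lidded specimen cup upright, fully down in a seat of its own in the three totes (any seat will do), and build the two loose totes squarely on the fixed one into one upright stack of three. Turn each tote so that its red end faces the opposite way to that of the tote below, so that they stack on their posts instead of nesting. Fill a tote before you cover it, and leave the rack, bottle and pipette alone.

Things in the scene. Friction and masses are not known exactly. Their poses are not given: they have to be found in the camera images.
- base_mid (a point): Centre, 32 mm above the underside, of the bottom tote, blue, fixed on the bench (4 low steel clips). All totes alike: 164 x 68 mm at the rim, 64 high, walls 2.5 thick drawing in 7.5 degrees to a 145 x 49 underside. x to its red end (two corner posts inside), -x to its blue end (one middle post), z up. Post tops 54 mm above the underside, reaching 16 mm in from the end; floor 3 mm.
- tote_a_mid (a point): Centre, 32 mm above the underside, of a loose tote like the fixed one, 150 g, upright on the bench, any way round; x to its red end, z up. Grasp it across the 68 mm width at mid-length, by the upright rim band (top 12 mm). Set on a tote with red ends opposite, it lands on the posts, 54 mm higher, with about 4 mm play each way; red ends alike, it nests, only some 19 mm higher.
- tote_b_mid (a point): Centre, 32 mm above the underside, of the other loose tote, the same as tote_a: 164 x 68 x 64 mm, 150 g, x to its red end, z up. A loose tote may go on the fixed one or on the other loose tote, in either order.
- base_seat_red (a point): Floor centre of a tapered white seat ring in the fixed tote, 26 mm from its middle on its own +x, towards the red end, 3 mm above its underside. Ring 15 mm high, bore radius 15.6 mm at the floor, 18.2 at the mouth; takes one cup. Fingers on a cup's knob have room if they close along the tote's long (x) axis. Axes as the tote's.
- base_seat_plain (a point): Floor centre of a tapered white seat ring in the fixed tote, 26 mm from its middle on its own -x, towards the blue end, 3 mm above its underside. Ring 15 mm high, bore radius 15.6 mm at the floor, 18.2 at the mouth; takes one cup. Fingers on a cup's knob have room if they close along the tote's long (x) axis. Axes as the tote's.
- tote_a_seat_red (a point): Floor centre of a tapered white seat ring in tote_a, 26 mm from its middle on its own +x, towards the red end, 3 mm above its underside. Ring 15 mm high, bore radius 15.6 mm at the floor, 18.2 at the mouth; takes one cup. Fingers on a cup's knob have room if they close along the tote's long (x) axis. Axes as the tote's.
- tote_a_seat_plain (a point): Floor centre of a tapered white seat ring in tote_a, 26 mm from its middle on its own -x, towards the blue end, 3 mm above its underside. Ring 15 mm high, bore radius 15.6 mm at the floor, 18.2 at the mouth; takes one cup. Fingers on a cup's knob have room if they close along the tote's long (x) axis. Axes as the tote's.
- tote_b_seat_red (a point): Floor centre of a tapered white seat ring in tote_b, 26 mm from its middle on its own +x, towards the red end, 3 mm above its underside. Ring 15 mm high, bore radius 15.6 mm at the floor, 18.2 at the mouth; takes one cup. Fingers on a cup's knob have room if they close along the tote's long (x) axis. Axes as the tote's.
- tote_b_seat_plain (a point): Floor centre of a tapered white seat ring in tote_b, 26 mm from its middle on its own -x, towards the blue end, 3 mm above its underside. Ring 15 mm high, bore radius 15.6 mm at the floor, 18.2 at the mouth; takes one cup. Fingers on a cup's knob have room if they close along the tote's long (x) axis. Axes as the tote's.
- cup1_mid (a point): Centre, 23 mm above the foot, of a lidded cup 46 mm high, 60 g: amber body, radius 15 mm at the foot, 19.4 at 25 mm up; yellow lid, radius 20.3, 25 to 30 mm up; round yellow knob 20 mm across, 30 to 46 mm up, to hold it by. z up. Seated, its foot is on the seat floor, this point 23 mm above it, knob top below the tote's post tops. May be absent.
- cup2_mid (a point): Centre, 23 mm above the foot, of a lidded cup 46 mm high, 60 g: amber body, radius 15 mm at the foot, 19.4 at 25 mm up; yellow lid, radius 20.3, 25 to 30 mm up; round yellow knob 20 mm across, 30 to 46 mm up, to hold it by. z up. Seated, its foot is on the seat floor, this point 23 mm above it, knob top below the tote's post tops. May be absent.
- cup3_mid (a point): Centre, 23 mm above the foot, of a lidded cup 46 mm high, 60 g: amber body, radius 15 mm at the foot, 19.4 at 25 mm up; yellow lid, radius 20.3, 25 to 30 mm up; round yellow knob 20 mm across, 30 to 46 mm up, to hold it by. z up. Seated, its foot is on the seat floor, this point 23 mm above it, knob top below the tote's post tops. May be absent.
- cup4_mid (a point): Centre, 23 mm above the foot, of a lidded cup 46 mm high, 60 g: amber body, radius 15 mm at the foot, 19.4 at 25 mm up; yellow lid, radius 20.3, 25 to 30 mm up; round yellow knob 20 mm across, 30 to 46 mm up, to hold it by. z up. Seated, its foot is on the seat floor, this point 23 mm above it, knob top below the tote's post tops. May be absent.
- cup5_mid (a point): Centre, 23 mm above the foot, of a lidded cup 46 mm high, 60 g: amber body, radius 15 mm at the foot, 19.4 at 25 mm up; yellow lid, radius 20.3, 25 to 30 mm up; round yellow knob 20 mm across, 30 to 46 mm up, to hold it by. z up. Seated, its foot is on the seat floor, this point 23 mm above it, knob top below the tote's post tops. May be absent.
- cup6_mid (a point): Centre, 23 mm above the foot, of a lidded cup 46 mm high, 60 g: amber body, radius 15 mm at the foot, 19.4 at 25 mm up; yellow lid, radius 20.3, 25 to 30 mm up; round yellow knob 20 mm across, 30 to 46 mm up, to hold it by. z up. Seated, its foot is on the seat floor, this point 23 mm above it, knob top below the tote's post tops. May be absent.
- tube_rack: White rack of red-capped tubes, 60 x 200 x 93 mm, origin under its centre; a bystander.
- reagent: Amber reagent bottle with blue cap, 64 mm across, 150 mm high, origin under its centre; a bystander.
- pipette: Pipette lying on a small grey rest, about 290 mm long, 30 mm high, origin under its centre; a bystander.
Things that resemble listed ones, but are neither listed nor needed, are in the scene too. What is shaped like the part that bears cup1_mid but blue is not meant.

How it is judged:
By the outcome, as a careful person would: the job done as asked, in the order asked, and still so for the second after the job is handed in, with the robot touching nothing.
Of cup1, cup2, cup3, cup4, cup5, cup6 only 4 to 6 are there at a start; the rules pass over those that are not, and their reading is None.
At some moment in a run one of cup1, cup2, cup3, cup4, cup5, cup6, tote_a, tote_b may be knocked a few centimetres aside while the robot is not near it.
Once in a run the grip may slacken for a moment while it holds something.
It also fails if it takes over 210 s, if anything falls off the work surface, if the arm or the gripper's body presses on something with over 40 N, if the wrist force passes 120 N, or if a joint passes its speed limit or range.

ROBOT

A 6-joint arm with a two-finger parallel gripper is mounted at the origin on the work surface. World frame = base frame: x ahead of the robot, y to its left, z up, the work surface at z = 0. Lengths are in m, angles in rad, forces in N, time in s.
With the tool pointing down it reaches from about 0.375 to 0.9 m from the base axis. Payload 3.1 kg.
Tool frame: the origin (TCP) lies midway between the tips of the shut fingers; the grasp point (between the pads) lies 19 mm behind it; y points along the fingers, x is the direction in which the jaws open and shut, and the axes are right-handed (so a half turn about y gives the same grasp; the last joint's range is limited). The gripper opens to 85 mm and grips with 20 to 120 N. Pads are 22 mm wide; open, the fingers measure 114 mm over their backs; the gripper's body (76 mm by 85 mm) begins 54 mm behind the grasp point. The pads swing forward as they close: fully open they stand 13 mm farther back than shut.
Start: joints at [-1.319, 0.527, 1.433, -0, 1.181, -0.178], TCP at [0.26, -0.568, 0.231] pointing down, gripper open.
Joint ranges: [-3.08, 3.08], [-0.75, 2.2], [0.22, 2.44], [-1.43, 4.57], [0, 2.65], [-2.85, 2.85]. Speed limits (rad/s): [2.79, 2.79, 3.14, 3.14, 3.14, 3.14].

INTERFACE

Orientations are given as a unit quaternion [x, y, z, w].
In Python, from plant import ctrl, inverse_kinematics, optics, order gives the robot as it stands. Calls block until the motion is done:
- ctrl.movep(position, orientation): joint-space move of the TCP to a pose.
- ctrl.line_to(position, orientation=None, speed=0.15, f_stop=None): straight line of the TCP; orientation=None keeps the orientation; speed is the mean speed in m/s. With f_stop (N) it stops when the force on the tool has changed by that much, and returns True; else False.
- ctrl.move_joints(angles): joint-space move.
- ctrl.command_gripper(opening): finger opening in m; the grip force is fixed at half the most; returns when the fingers have stopped.
- ctrl.wait(seconds).
- inverse_kinematics(position, orientation): joint angles nearest the present ones, or None.
- optics.capture(name): name is "scene" or "top" or "wrist"; returns the picture (384x512x3 uint8, blue, green, red); there is no depth.
- optics.camera_model(name): a dict with "mtx" (3x3 intrinsics, pixels), "R" (3x3) and "t" (3): a world point X has camera coordinates R X + t; the wrist camera has in their place "T_tool_cam" (4x4, takes a point from camera to tool coordinates, whose origin is the TCP and whose axes are the tool frame's). Camera axes: x right, y down, z forward; pixel columns grow to the right and rows downward; lengths in m; the calibration is good to about 2 mm. A picture is of the moment at which its call begins: read the wrist's pose just before it. camera_model takes no time and is no camera call.
A pose or a line that the arm cannot do raises ctrl.IKError and nothing moves.
- order.close_job(): hands the job in, once; it reports no verdict.
Trained networks look in the newest picture that a camera, given by its name, has taken for a name from the list of things; names that differ only in an ending like _2 or _b are one class to them, and where a whole thing is asked for, a point or a joint stands for the part that bears it (a point fixed in the world has none). Each returns a list of dicts, best first, with "confidence" (0 to 1); they miss things now and then, are a little off and sometimes report something else, mostly with a low value. They report only what shows in the picture. A call takes as long as a camera call. They do not tell look-alikes from the thing itself.
- optics.search_frame(camera, thing): "rect" ([left, top, right, bottom] in pixels, round what is visible of it).
Readings, each from a call of its own:
- ctrl.current_t(): time.
- ctrl.current_joints(): joint angles.
- ctrl.current_qvel(): joint speeds.
- ctrl.current_joint_torque(): joint torques, N m.
- ctrl.current_tcp_pos(): TCP position.
- ctrl.current_orientation(): TCP orientation.
- ctrl.current_force(): force on the tool from outside, world axes, zero at the start.
- ctrl.current_ft_torque(): the same for the moment, N m.
- ctrl.current_gripper_width(): finger opening in m.
Only numpy, scipy, OpenCV 4.12 (cv2) and the standard library are available. Lean on these libraries where they do the work, as an engineer would, in place of code of your own. Each camera call takes 0.05 s, during which the arm holds its last target.

## Working session

There is one attempt and no reset: what is moved stays moved. The work goes in short steps, each a Python script; the robot and the scene stay as the last script left them, time stands still between calls to the robot, and variables do not carry over. Pictures are saved under pics/ and viewed, and the job is handed in when it is done.

```bash
mkdir -p pics; ls
python3 - <<'E'
from plant import ctrl, inverse_kinematics, optics, order
import cv2, numpy as np
for n in ("scene","top","wrist"):
    im=optics.capture(n); cv2.imwrite(f"pics/a_{n}.png",im)
    m=optics.camera_model(n); print(n,{k:np.round(v,4).tolist() for k,v in m.items()})
print(ctrl.current_t(),ctrl.current_tcp_pos(),ctrl.current_orientation(),ctrl.current_gripper_width())
E
```

```text
pics
scene {'mtx': [[413.9831, 0.0, 248.0751], [0.0, 413.9831, 195.98], [0.0, 0.0, 1.0]], 'R': [[-0.627, 0.7789, -0.0107], [0.6298, 0.4988, -0.5954], [-0.4585, -0.3801, -0.8033]], 't': [0.3778, -0.3387, 1.4349]}
top {'mtx': [[395.6925, 0.0, 255.4159], [0.0, 395.6925, 193.2504], [0.0, 0.0, 1.0]], 'R': [[0.0577, -0.9983, -0.0063], [-0.9678, -0.0544, -0.2458], [0.2451, 0.0203, -0.9693]], 't': [-0.012, 0.5841, 0.7358]}
wrist {'mtx': [[308.6658, 0.0, 252.423], [0.0, 308.6658, 191.1743], [0.0, 0.0, 1.0]], 'T_tool_cam': [[1.0, -0.0008, -0.0017, -0.0009], [0.0014, -0.3142, 0.9493, -0.1425], [-0.0013, -0.9493, -0.3142, 0.0818], [0.0, 0.0, 0.0, 1.0]]}
0.15 [ 0.26031459 -0.56759561  0.23054794] [-0.59472066  0.38231234 -0.38141304  0.59554069] 0.08509923452815558
```

View pics/a_scene.png

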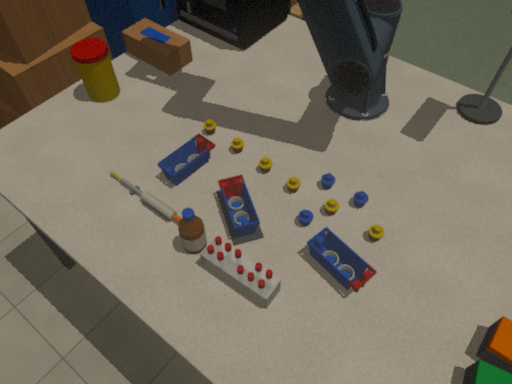

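View pics/a_top.png

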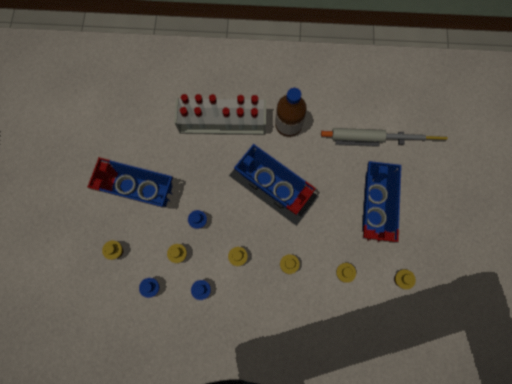

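View pics/a_wrist.png

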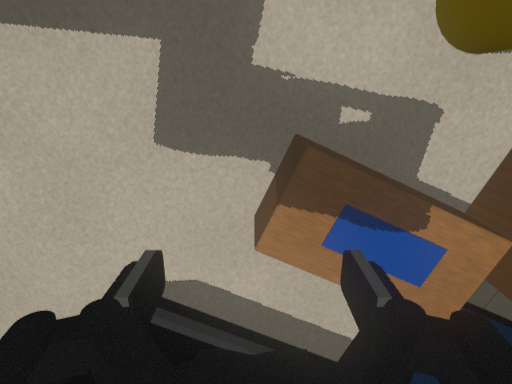

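Run:
```python
import cv2, numpy as np
im=cv2.imread("pics/a_top.png")
im=np.clip(im.astype(float)*1.5,0,255).astype(np.uint8)
c=im[135:230,80:420]; cv2.imwrite("pics/b_top.png",cv2.resize(c,(798,223),interpolation=cv2.INTER_CUBIC))
im=cv2.imread("pics/a_scene.png");im=np.clip(im.astype(float)*1.5,0,255).astype(np.uint8)
cs=[cv2.resize(im[y:y+80,x:x+88],(396,360)//np.array(1) if 0 else (396,360),interpolation=cv2.INTER_CUBIC) for x,y in ((148,125),(200,168),(297,218))]
cv2.imwrite("pics/b_s1.png",np.hstack(cs[:2])); cv2.imwrite("pics/b_s2.png",cs[2])
```

```text
(no output)
```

View pics/b_top.png

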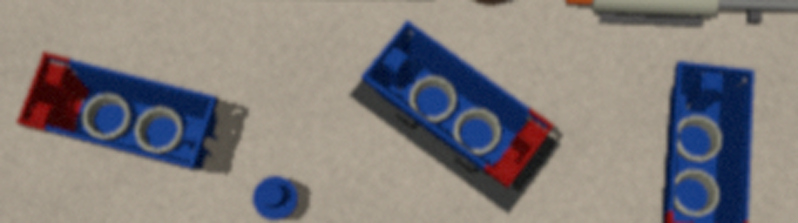

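View pics/b_s1.png

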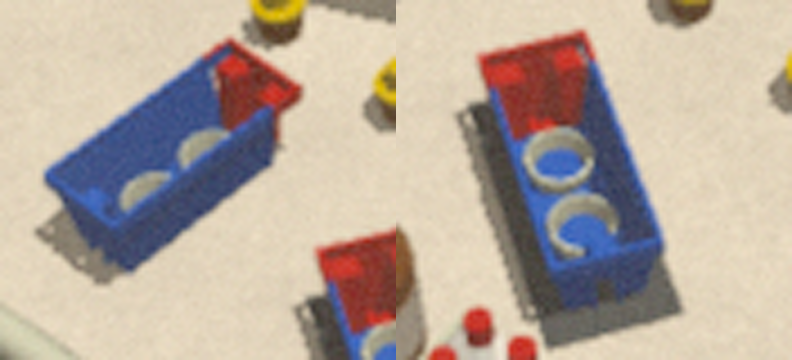

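View pics/b_s2.png

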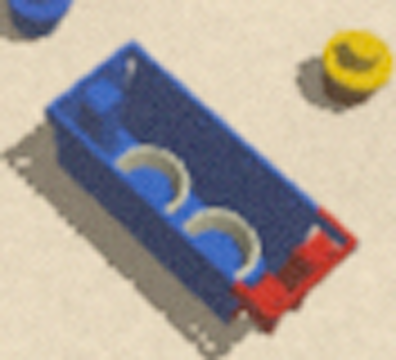

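```bash
cat > h.py <<'E'
from plant import ctrl, inverse_kinematics, optics, order
import cv2, numpy as np
from scipy.spatial.transform import Rotation as Ro
from scipy.optimize import minimize
def quat(phi):
    x=np.array([np.cos(phi),np.sin(phi),0]); y=np.array([0,0,-1.]); z=np.cross(x,y)
    return Ro.from_matrix(np.c_[x,y,z]).as_quat()
class Cam:
    def __init__(s,name):
        m=optics.camera_model(name); s.K=m['mtx']
        if name=='wrist':
            T=np.eye(4); T[:3,:3]=Ro.from_quat(ctrl.current_orientation()).as_matrix(); T[:3,3]=ctrl.current_tcp_pos()
            W=np.linalg.inv(T@m['T_tool_cam']); s.R=W[:3,:3]; s.t=W[:3,3]
        else: s.R=np.array(m['R']); s.t=np.array(m['t'])
        s.im=optics.capture(name)
    def proj(s,P):
        c=np.asarray(P)@s.R.T+s.t; c=c@np.array(s.K).T; return c[:,:2]/c[:,2:]
    def back(s,uv,z):
        d=s.R.T@np.linalg.solve(s.K,[uv[0],uv[1],1.]); o=-s.R.T@s.t
        return (o+d*(z-o[2])/d[2])[:2]
def hsv(im): return cv2.cvtColor(cv2.GaussianBlur(im,(3,3),0.6),cv2.COLOR_BGR2HSV)
def ymask(im):
    h=hsv(im); return cv2.inRange(h,(20,130,60),(35,255,255))
def bmask(im):
    h=hsv(im); return cv2.inRange(h,(105,110,25),(130,255,255))
def rmask(im):
    h=hsv(im); return cv2.inRange(h,(0,130,35),(8,255,255))|cv2.inRange(h,(172,130,35),(180,255,255))
def comps(m,amin):
    n,l,st,ce=cv2.connectedComponentsWithStats(m)
    return [(ce[i],st[i],l==i) for i in range(1,n) if st[i,4]>=amin]
A=np.linspace(0,2*np.pi,40,endpoint=False); CI=np.c_[np.cos(A),np.sin(A)]
S=8
def fill(shape,polys):
    m=np.zeros(shape,np.uint8)
    for p in polys:
        cv2.fillConvexPoly(m,np.round(cv2.convexHull(p.astype(np.float32))*16).astype(np.int32),255,cv2.LINE_AA,4)
    return m
def cuppolys(cam,x,y,z0):
    cyl=lambda r,a,b: cam.proj(np.r_[np.c_[CI*r+[x,y],np.full(40,z0+a)],np.c_[CI*r+[x,y],np.full(40,z0+b)]])
    return [cyl(.0203,.025,.030),cyl(.010,.030,.046)]
def cups(cam,z0=0,amin=60,mask=None):
    """find yellow cups upright with foot at z0; returns x,y,areaRatio,iou"""
    out=[]; M=ymask(cam.im) if mask is None else mask
    for ce,st,l in comps(M,amin):
        if st[0]<=0 or st[1]<=0 or st[0]+st[2]>=512 or st[1]+st[3]>=384: continue
        p=cam.back(ce,z0+.030)
        for _ in range(4):
            m=fill(M.shape,cuppolys(cam,p[0],p[1],z0)).astype(float)
            if m.sum()==0: break
            yy,xx=np.mgrid[:384,:512]; c=np.array([(m*xx).sum(),(m*yy).sum()])/m.sum()
            p=p+cam.back(ce,z0+.03)-cam.back(c,z0+.03)
        mm=m>127
        out.append((p[0],p[1],l.sum()/max(1,mm.sum()),(l&mm).sum()/max(1,(l|mm).sum()),ce.round(0)))
    return out
def totepts(x,y,th,z0=0):
    c,s=np.cos(th),np.sin(th); P=[]
    for L,W,z in ((.164,.068,.064),(.164,.068,.052),(.145,.049,0)):
        for a,b in ((1,1),(1,-1),(-1,-1),(-1,1)):
            u,v=a*L/2,b*W/2; P.append((x+c*u-s*v,y+s*u+c*v,z0+z))
    return np.array(P)
def totefit(cam,z0=0,near=None,amin=800,full=True):
    M=cv2.morphologyEx(bmask(cam.im)|rmask(cam.im)|0,cv2.MORPH_CLOSE,np.ones((3,3),np.uint8)); R=rmask(cam.im)>0; out=[]
    for ce,st,l in comps(M,amin):
        if full and (st[0]<=0 or st[1]<=0 or st[0]+st[2]>=512 or st[1]+st[3]>=384): continue
        p0=cam.back(ce,z0+.05)
        if near is not None and np.hypot(*(p0-near))>.06: continue
        if (R&l).sum()<.05*l.sum(): continue
        cnt,_=cv2.findContours(l.astype(np.uint8),cv2.RETR_EXTERNAL,cv2.CHAIN_APPROX_NONE)
        L=np.zeros(M.shape,np.uint8); cv2.drawContours(L,cnt,-1,255,-1); L=L.astype(float)
        ys,xs=np.nonzero(R&l); pr=cam.back((xs.mean(),ys.mean()),z0+.05); d=pr-p0; th0=np.arctan2(d[1],d[0])
        f=lambda q: np.abs(fill(M.shape,[cam.proj(totepts(q[0],q[1],q[2],z0))])-L).sum()/L.sum()
        best=None
        for dth in (-.15,0,.15):
            s0=np.array([p0[0],p0[1],th0+dth]); sim=np.array([s0,s0+[.006,0,0],s0+[0,.006,0],s0+[0,0,.1]])
            r=minimize(f,s0,method='Nelder-Mead',options=dict(initial_simplex=sim,xatol=1e-4,fatol=1e-5,maxiter=200))
            if best is None or r.fun<best.fun: best=r
        out.append((*best.x,best.fun,ce.round(0)))
    return out
def go(p,phi,line=False,speed=.15,**k):
    if line: return ctrl.line_to(list(p),quat(phi).tolist(),speed=speed,**k)
    ctrl.movep(list(p),quat(phi).tolist())
E
python3 - <<'E'
from h import *
np.set_printoptions(precision=4,suppress=True)
for n in ('top','scene'):
    c=Cam(n); print(n)
    for o in cups(c,amin=40): print('cup',o)
    for o in totefit(c,amin=400): print('tote',o)
print(ctrl.current_t(), Ro.from_quat(ctrl.current_orientation()).as_matrix())
E
```

```text
top
cup (np.float64(0.7460796951918174), np.float64(-0.3752888135830446), np.float64(0.15309446254071662), np.float64(0.15309446254071662), array([437., 138.]))
cup (np.float64(0.45708602207840154), np.float64(0.31513124120534997), np.float64(0.7535410764872521), np.float64(0.7535410764872521), array([112., 250.]))
cup (np.float64(0.4580080868979405), np.float64(0.1790732280291183), np.float64(0.8057142857142857), np.float64(0.8057142857142857), array([177., 253.]))
cup (np.float64(0.4593277511800389), np.float64(0.05143035543864346), np.float64(0.8213256484149856), np.float64(0.8213256484149856), array([238., 256.]))
cup (np.float64(0.44940119999345285), np.float64(-0.056682258346984433), np.float64(0.8314285714285714), np.float64(0.8314285714285714), array([289., 264.]))
cup (np.float64(0.43902916349211996), np.float64(-0.17290428502482755), np.float64(0.7988980716253443), np.float64(0.7988980716253443), array([346., 272.]))
cup (np.float64(0.4321776613707581), np.float64(-0.29281915882175424), np.float64(0.8288770053475936), np.float64(0.8288770053475936), array([405., 279.]))
tot
[... 1197 characters left out ...]
 array([293., 183.]))
cup (np.float64(0.4618122333703564), np.float64(0.17935615122335896), np.float64(0.7864583333333334), np.float64(0.7864583333333334), array([331., 205.]))
cup (np.float64(0.4610801752069634), np.float64(0.3151986199663908), np.float64(0.8), np.float64(0.8), array([376., 231.]))
tote (np.float64(0.5777658183054895), np.float64(-0.2475334327337952), np.float64(3.254125868221757), np.float64(0.5386849476632758), array([186., 155.]))
tote (np.float64(0.6184966039041899), np.float64(-0.02491533276572021), np.float64(-2.162817303037888), np.float64(0.26436527662708276), array([236., 200.]))
0.25 [[ 0.4167 -0.0003  0.909 ]
 [-0.909   0.001   0.4167]
 [-0.001  -1.      0.0002]]
```

Run:
```python
from h import *
pts={'base':(.6205,-.019),'L':(.5985,.2876),'R':(.5875,-.2407),'c0':(.459,.315),'c1':(.46,.179),'c2':(.461,.052),'c3':(.4515,-.056),'c4':(.441,-.172),'c5':(.434,-.2927)}
for k,p in pts.items():
    r=[]
    for d in range(-180,180,15):
        ok=''
        for z in (.03,.2,.3):
            q=inverse_kinematics([p[0],p[1],z],quat(np.radians(d)).tolist()); ok+='.' if q is None else 'o'
        r.append(f'{d}{ok}')
    print(k,' '.join(r))
print(inverse_kinematics([.62,-.019,.2],quat(0).tolist()),inverse_kinematics([.62,-.019,.2],quat(np.pi/2).tolist()))
```

```text
base -180... -165ooo -150ooo -135ooo -120ooo -105ooo -90ooo -75ooo -60ooo -45ooo -30ooo -15ooo 0ooo 15ooo 30ooo 45ooo 60ooo 75ooo 90ooo 105ooo 120ooo 135ooo 150ooo 165...
L -180... -165... -150... -135ooo -120ooo -105ooo -90ooo -75ooo -60ooo -45ooo -30ooo -15ooo 0ooo 15ooo 30ooo 45ooo 60ooo 75ooo 90ooo 105ooo 120ooo 135ooo 150ooo 165ooo
R -180ooo -165ooo -150ooo -135ooo -120ooo -105ooo -90ooo -75ooo -60ooo -45ooo -30ooo -15ooo 0ooo 15ooo 30ooo 45ooo 60ooo 75ooo 90ooo 105ooo 120ooo 135... 150... 165ooo
c0 -180ooo -165... -150... -135ooo -120ooo -105ooo -90ooo -75ooo -60ooo -45ooo -30ooo -15ooo 0ooo 15ooo 30ooo 45ooo 60ooo 75ooo 90ooo 105ooo 120ooo 135ooo 150ooo 165ooo
c1 -180... -165... -150ooo -135ooo -120ooo -105ooo -90ooo -75ooo -60ooo -45ooo -30ooo -15ooo 0ooo 15ooo 30ooo 45ooo 60ooo 75ooo 90ooo 105ooo 120ooo 135ooo 150ooo 165ooo
c2 -180... -165ooo -150ooo -135ooo -120ooo -105ooo -90ooo -75ooo -60ooo -45ooo -30ooo -15ooo 0ooo 15ooo 30ooo 45ooo 60ooo 75ooo 90ooo 105ooo 120ooo 135ooo 150ooo 165...
c3 -180ooo -165ooo -150ooo -135ooo -120ooo -105ooo -90ooo -75ooo -60ooo -45ooo -30ooo -15ooo 0ooo 15ooo 30ooo 45ooo 60ooo 75ooo 90ooo 105ooo 120ooo 135ooo 150... 165...
c4 -180ooo -165ooo -150ooo -135ooo -120ooo -105ooo -90ooo -75ooo -60ooo -45ooo -30ooo -15ooo 0ooo 15ooo 30ooo 45ooo 60ooo 75ooo 90ooo 105ooo 120ooo 135... 150... 165ooo
c5 -180ooo -165ooo -150ooo -135ooo -120ooo -105ooo -90ooo -75ooo -60ooo -45ooo -30ooo -15ooo 0ooo 15ooo 30ooo 45ooo 60ooo 75ooo 90ooo 105ooo 120... 135... 150... 165ooo
[-2.10552916e-01  5.56435158e-01  1.47656835e+00 -4.44089210e-16
  1.10858915e+00 -2.10552916e-01] [-2.10552916e-01  5.56435158e-01  1.47656835e+00 -4.44089210e-16
  1.10858915e+00 -1.78134924e+00]
```

Run:
```python
from h import *
np.set_printoptions(precision=4,suppress=True)
go((.6205,-.019,.2),np.radians(55))
c=Cam('wrist'); cv2.imwrite('pics/c_base.png',c.im)
print(totefit(c)); print(cups(c,amin=200))
go((.46,.052,.2),np.radians(55))
c=Cam('wrist'); cv2.imwrite('pics/c_c2.png',c.im); print(cups(c,amin=200)); print(ctrl.current_t())
```

```text
[(np.float64(0.6242491761503939), np.float64(-0.014021741251085962), np.float64(-2.1709486958832738), np.float64(0.0444346087949743), array([254., 179.]))]
[(np.float64(0.4505918622054019), np.float64(-0.0535090559460273), np.float64(0.9308108108108109), np.float64(0.9308108108108109), array([116.,  45.]))]
[(np.float64(0.45976355535892355), np.float64(0.18180036907488895), np.float64(0.8853182104599874), np.float64(0.8853182104599874), array([359.,  92.])), (np.float64(0.46052573010048203), np.float64(0.054082325247515994), np.float64(0.9183187946074544), np.float64(0.9183187946074544), array([252., 167.])), (np.float64(0.4504213263778568), np.float64(-0.05377446406876597), np.float64(0.9059753954305799), np.float64(0.9059753954305799), array([167., 214.])), (np.float64(0.4397472244704879), np.float64(-0.16975742252578607), np.float64(0.9090064995357474), np.float64(0.9090064995357474), array([ 83., 261.]))]
3.425
```

View pics/c_base.png

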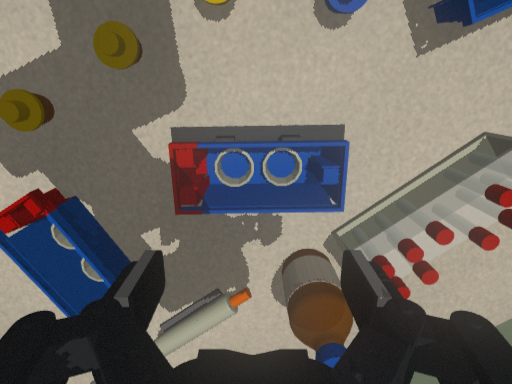

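View pics/c_c2.png

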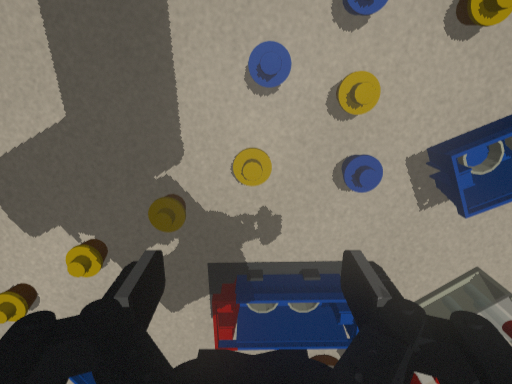

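```bash
cat >> h.py <<'E'
def overlay(cam,x,y,th,z0,name,sc=5,pad=12):
    im=cam.im.copy(); P=cam.proj(totepts(x,y,th,z0)); lo=np.maximum(P.min(0)-pad,0).astype(int); hi=(P.max(0)+pad).astype(int)
    hi=np.minimum(hi,[511,383]); sc=min(sc,790/(hi[0]-lo[0]),590/(hi[1]-lo[1]))
    c=cv2.resize(im[lo[1]:hi[1],lo[0]:hi[0]],None,fx=sc,fy=sc,interpolation=cv2.INTER_CUBIC); c=np.clip(c*1.4,0,255).astype(np.uint8)
    d=lambda p,col,cl=True: cv2.polylines(c,[np.round((p-lo+.5)*sc).astype(np.int32)],cl,col,1,cv2.LINE_AA)
    d(P[:4],(0,255,255)); d(P[8:],(0,255,0))
    R=np.array([[np.cos(th),-np.sin(th)],[np.sin(th),np.cos(th)]])
    for s in (1,-1):
        ctr=R@[s*.026,0]+[x,y]
        d(cam.proj(np.c_[CI*.0182+ctr,np.full(40,z0+.018)]),(0,255,0) if s==1 else (255,0,255))
        d(cam.proj(np.c_[CI*.0156+ctr,np.full(40,z0+.003)]),(0,128,255))
    cv2.imwrite(name,c)
E
python3 - <<'E'
from h import *
go((.6205,-.019,.17),np.radians(55))
c=Cam('wrist'); r=totefit(c)[0]; print(r); overlay(c,*r[:3],0,'pics/d.png'); print(cups(c,amin=200))
E
```

```text
(np.float64(0.6241382769374), np.float64(-0.013742517585606878), np.float64(-2.1720952303016743), np.float64(0.04259069842813158), array([254., 191.]))
[(np.float64(0.45046695563255257), np.float64(-0.05355236319693846), np.float64(0.9399912395970215), np.float64(0.9399912395970215), array([100.,  42.]))]
```

View pics/d.png

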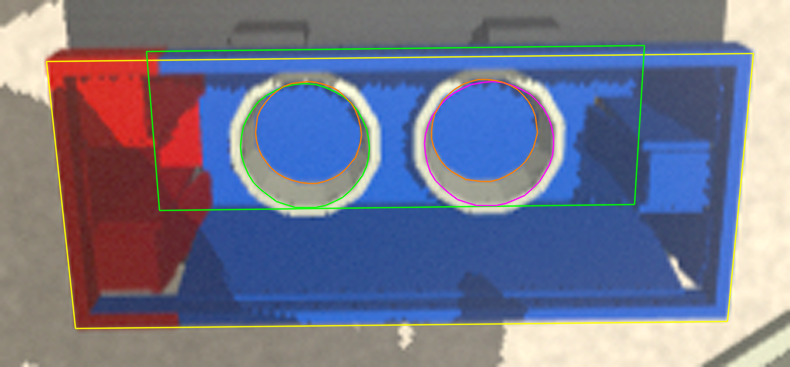

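```bash
cat >> h.py <<'E'
def pick(x,y,phi,zf=0,dz=.033,look=True):
    ctrl.command_gripper(.055)
    go((x,y,zf+.17),phi)
    if look:
        c=Cam('wrist'); b=[o for o in cups(c,zf,amin=200) if np.hypot(o[0]-x,o[1]-y)<.03 and o[3]>.6]
        print('look',[(round(float(o[0]),4),round(float(o[1]),4),round(float(o[3]),2)) for o in b])
        if not b: return False
        x,y=b[0][:2]
    go((x,y,zf+.075),phi,True,.25)
    s=go((x,y,zf+dz),phi,True,.08,f_stop=10)
    z=ctrl.current_tcp_pos()[2]; ctrl.command_gripper(0.0); w=ctrl.current_gripper_width()
    print('pick stop',s,'z',round(z,4),'w',round(w,4))
    go((x,y,zf+.15),phi,True,.25); w=ctrl.current_gripper_width(); print('w lifted',round(w,4),'F',np.round(ctrl.current_force(),2))
    return .012<w<.03
def place(x,y,phi,zs,dz=.033,up=.15):
    """zs: seat floor height"""
    go((x,y,zs+.16),phi)
    go((x,y,zs+dz+.03),phi,True,.2); print('w before',round(ctrl.current_gripper_width(),4))
    s=go((x,y,zs+dz-.001),phi,True,.05,f_stop=6)
    z=ctrl.current_tcp_pos()[2]; print('place stop',s,'z err',round(z-zs-dz,4),'F',np.round(ctrl.current_force(),2))
    return s,z-zs-dz
def release(x,y,phi,up):
    ctrl.command_gripper(.034); p=ctrl.current_tcp_pos()
    go((p[0],p[1],p[2]+.05),phi,True,.15); go((x,y,up),phi,True,.3)
def seat(t,s): return t[0]+s*.026*np.cos(t[2]),t[1]+s*.026*np.sin(t[2])
E
python3 - <<'E'
from h import *
B=(.6241,-.0138,-2.1718); phi=B[2]+np.pi
ok=pick(.4505,-.0535,phi); print(ok)
c=Cam('wrist'); cv2.imwrite('pics/e1.png',c.im)
if ok:
    x,y=seat(B,1); print(place(x,y,phi,.003)); c=Cam('wrist'); cv2.imwrite('pics/e2.png',c.im)
print(ctrl.current_t())
E
```

```text
look [(0.4509, -0.054, 0.91)]
pick stop False z 0.0334 w 0.017
w lifted 0.0172 F [ 0.25  0.73 -1.38]
True
w before 0.0176
place stop True z err 0.0006 F [-0.79  0.27  4.41]
(True, np.float64(0.00059262053411923))
9.65
```

```bash
python3 -c "
import cv2,numpy as np;cv2.imwrite('pics/e.png',np.hstack([cv2.resize(cv2.imread(f'pics/e{i}.png')[100:,100:420],(400,355)) for i in (1,2)]))"
```

```text
(no output)
```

View pics/e.png

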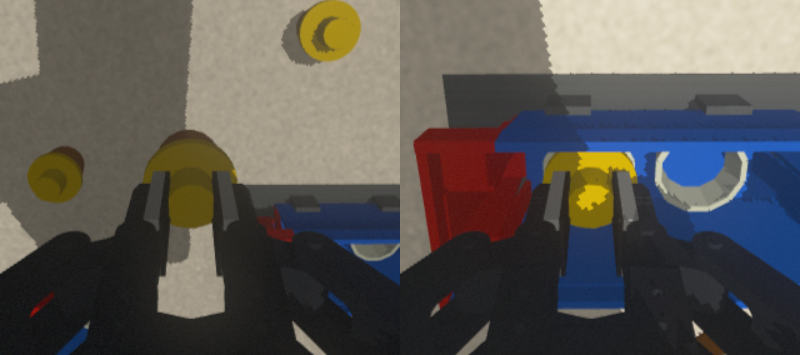

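Run:
```python
from h import *
B=(.6241,-.0138,-2.1718); phi=B[2]+np.pi
x,y=seat(B,1); release(B[0],B[1],phi,.2)
c=Cam('wrist'); cv2.imwrite('pics/f.png',c.im[60:300,100:420]); print(cups(c,.003,200)); print(x,y,ctrl.current_t())
```

```text
[(np.float64(0.6083543877881449), np.float64(-0.03468549710640136), np.float64(0.9093725793958172), np.float64(0.9093725793958172), array([226., 171.]))]
0.6093977655414314 -0.035243980552250066 11.0333
```

View pics/f.png

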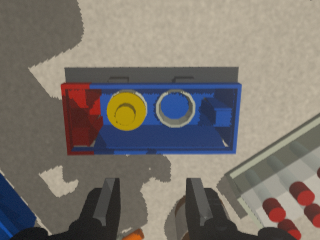

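Run:
```python
from h import *
B=(.6241,-.0138,-2.1718); phi=B[2]+np.pi
ok=pick(.4605,.0541,phi); print(ok)
if ok:
    x,y=seat(B,-1); r=place(x,y,phi,.003); print(r)
    if r[1]<.003:
        release(B[0],B[1],phi,.2); c=Cam('wrist'); cv2.imwrite('pics/g.png',c.im[60:300,100:420]); print(cups(c,.003,200)); print(totefit(c,amin=400))
        go((.575,.255,.2),np.radians(-12)); c=Cam('wrist'); cv2.imwrite('pics/g2.png',c.im); print(totefit(c)); 
print(ctrl.current_t())
```

```text
look [(0.4606, 0.054, 0.91)]
pick stop False z 0.0334 w 0.0171
w lifted 0.0173 F [-1.33 -0.11 -0.91]
True
w before 0.0173
place stop True z err 0.0006 F [-0.    1.02  3.77]
(True, np.float64(0.000596546245352228))
[(np.float64(0.6084489055419664), np.float64(-0.034660947649222194), np.float64(0.9100077579519007), np.float64(0.9100077579519007), array([226., 170.])), (np.float64(0.6377521199794934), np.float64(0.00813617972459944), np.float64(0.9158222915042868), np.float64(0.9158222915042868), array([276., 170.]))]
[(np.float64(0.6240617550783651), np.float64(-0.013198727120795343), np.float64(-2.180427155354261), np.float64(0.05458433393810768), array([245., 180.])), (np.float64(1.1008736649131432), np.float64(-0.04902533257246307), np.float64(-1.1592840159596496), np.float64(1.0), array([383., 279.]))]
[(np.float64(0.5991616493006755), np.float64(0.2879450711687387), np.float64(1.3730074648338926), np.float64(0.5764937597754936), array([277., 133.])), (np.float64(0.8680381173672664), np.float64(-0.209120753381862), np.float64(0.450033956543872), np.float64(1.0), array([466., 323.]))]
19.275
```

View pics/g.png

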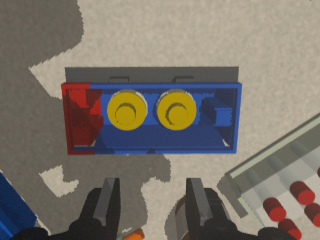

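View pics/g2.png

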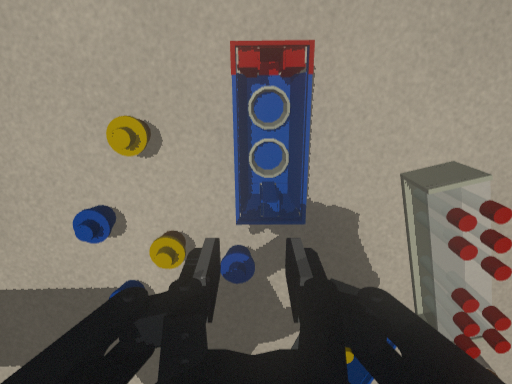

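```bash
python3 - <<'E'
s=open('h.py').read()
s=s.replace("R=rmask(cam.im)>0; out=[]","R=rmask(cam.im)>0; out=[]\n    if prior is not None: M=M&cv2.dilate(fill(M.shape,[cam.proj(totepts(*prior,z0))]),np.ones((2*grow+1,)*2,np.uint8))")
s=s.replace("amin=800,full=True)","amin=800,full=True,prior=None,grow=10)")
open('h.py','w').write(s)
E
python3 - <<'E'
from h import *
go((.5985,.2876,.17),np.radians(-12))
c=Cam('wrist'); cv2.imwrite('pics/i.png',c.im); P=(.5985,.2876,1.365)
r=totefit(c,prior=P); print(r); overlay(c,*r[0][:3],0,'pics/i2.png'); print(ctrl.current_t())
E
```

```text
[(np.float64(0.5988802025136712), np.float64(0.2878477152773782), np.float64(1.3707414861157488), np.float64(0.05674943410846542), array([257., 184.]))]
19.6417
```

View pics/i2.png

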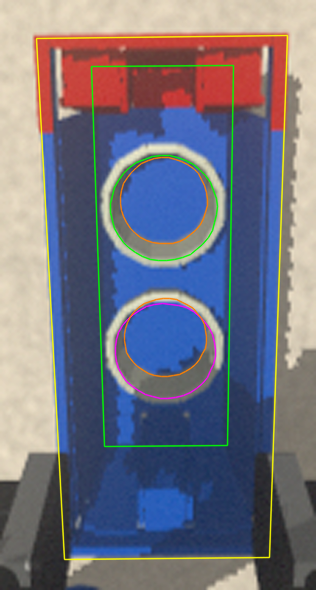

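Run:
```python
from h import *
T=(.5989,.2878,1.3707); phi=T[2]-np.pi/2
ctrl.command_gripper(.085)
go((T[0],T[1],.11),phi,True,.2)
s=go((T[0],T[1],.033),phi,True,.08,f_stop=8); print(s,ctrl.current_tcp_pos())
ctrl.command_gripper(0); print('w',ctrl.current_gripper_width())
go((T[0],T[1],.045),phi,True,.05); print('w',ctrl.current_gripper_width(),ctrl.current_force())
go((T[0],T[1],.16),phi,True,.15); print('w',ctrl.current_gripper_width(),ctrl.current_force())
c=Cam('wrist'); cv2.imwrite('pics/j.png',c.im); 
z0=.16-.033; r=totefit(c,z0,prior=(T[0],T[1],T[2]),amin=400,full=False); print(r); overlay(c,*T,z0,'pics/j2.png'); print(ctrl.current_t())
```

```text
False [0.59940743 0.28795696 0.0335424 ]
w 0.06687789559389579
w 0.06665702203595997 [-0.12989796  0.32977206 -2.47139827]
w 0.06687146850130767 [-0.29157826  0.57821767 -1.48502053]
[(np.float64(0.6085897832514284), np.float64(0.33820020012721097), np.float64(1.3731718942251816), np.float64(0.4587616621158093), array([254., 217.]))]
23.4083
```

View pics/j.png

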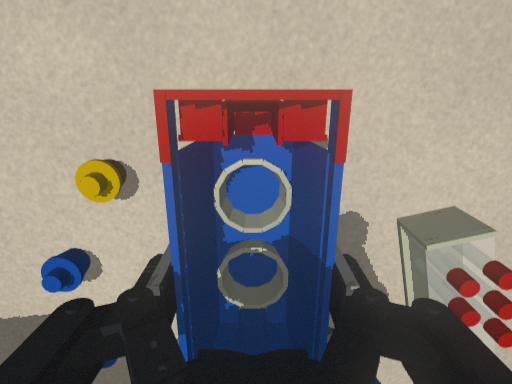

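View pics/j2.png

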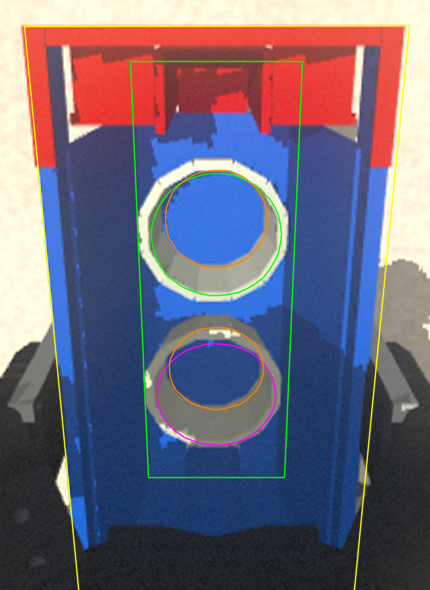

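Run:
```python
from h import *
B=(.6241,-.0137,-2.172); phi=B[2]+np.pi/2
go((B[0],B[1],.17),phi); print('w',ctrl.current_gripper_width())
go((B[0],B[1],.105),phi,True,.15)
c=Cam('wrist'); cv2.imwrite('pics/k.png',c.im)
s=go((B[0],B[1],.0865),phi,True,.04,f_stop=8); p=ctrl.current_tcp_pos(); print(s,p,ctrl.current_force(),ctrl.current_gripper_width(),ctrl.current_t())
c=Cam('wrist'); overlay(c,B[0],B[1],B[2]+np.pi,p[2]-.0335,'pics/k2.png')
c=Cam('scene'); cv2.imwrite('pics/k3.png',cv2.resize(c.im[130:260,170:320],None,fx=4,fy=4))
```

```text
w 0.06693367672702419
True [ 0.62408848 -0.01378379  0.08770092] [-0.4801794   0.14546129  4.65633341] 0.06694647479565759 25.6583
```

View pics/k2.png

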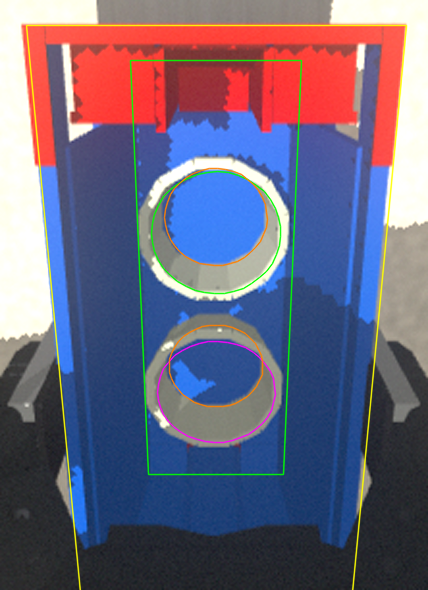

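View pics/k3.png

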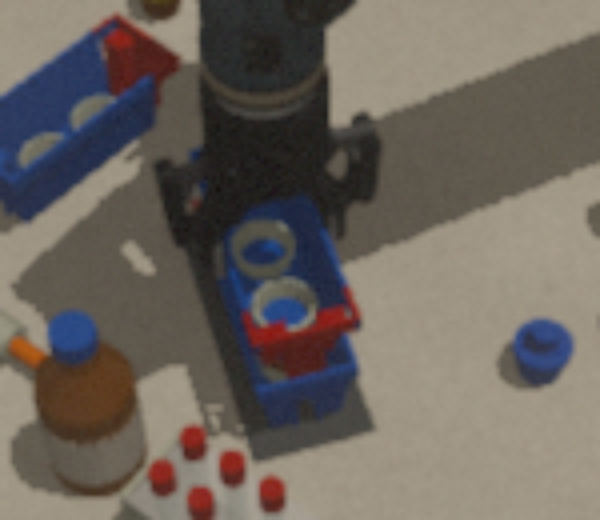

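Run:
```python
from h import *
B=(.6241,-.0137,-2.172); phi=B[2]+np.pi/2
ctrl.command_gripper(.085); p=ctrl.current_tcp_pos()
go((p[0],p[1],.16),phi,True,.15); go((B[0],B[1],.224),B[2]+np.pi)
c=Cam('wrist'); P=(B[0],B[1],B[2]+np.pi); r=totefit(c,.054,prior=P); print(r); overlay(c,*r[0][:3],.054,'pics/l.png'); print(ctrl.current_t())
```

```text
[(np.float64(0.6215597659853522), np.float64(-0.011904131685416031), np.float64(0.9671702514867491), np.float64(0.07878661191634397), array([246., 185.]))]
28.175
```

View pics/l.png

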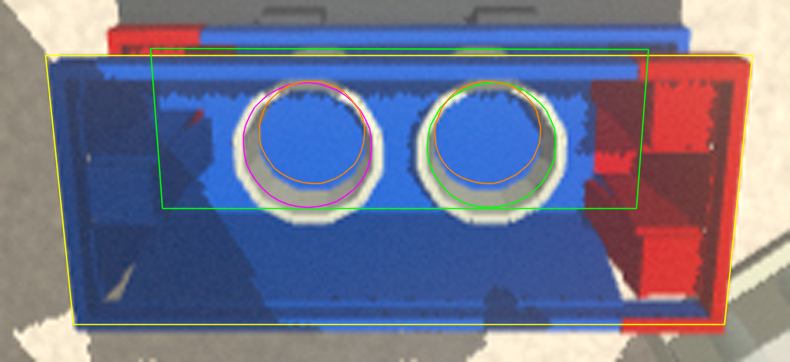

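Run:
```python
from h import *
B=(.6233,-.0130,.9685); phi=B[2]
for (cx,cy),s in (((.4598,.1818),1),((.4397,-.1698),-1)):
    ok=pick(cx,cy,phi); print(ok)
    if not ok: break
    x,y=seat(B,s); r=place(x,y,phi,.057); print(r)
    if r[1]>.003: break
    release(B[0],B[1],phi,.25); c=Cam('wrist'); cv2.imwrite(f'pics/m{s}.png',c.im[60:300,100:420]); print([o for o in cups(c,.057,200) if o[3]>.6])
print(ctrl.current_t())
```

```text
look [(0.4593, 0.1812, 0.92)]
pick stop False z 0.0333 w 0.0171
w lifted 0.0172 F [-0.76  0.4  -0.73]
True
w before 0.0175
place stop True z err 0.0002 F [ 0.35 -0.28  3.48]
(True, np.float64(0.0001746820057808504))
[(np.float64(0.4583008291449788), np.float64(-0.1377070540629737), np.float64(0.6654825340438129), np.float64(0.6654825340438129), array([ 47., 107.])), (np.float64(0.6383095759373965), np.float64(0.009685459774108039), np.float64(0.9095744680851063), np.float64(0.9095744680851063), array([278., 172.]))]
look [(0.4401, -0.1707, 0.91)]
pick stop False z 0.0334 w 0.0173
w lifted 0.0172 F [-1.15  0.68 -0.91]
True
w before 0.0173
place stop True z err 0.0001 F [0.31 0.33 5.2 ]
(True, np.float64(0.00014231844329725546))
[(np.float64(0.6088687713391128), np.float64(-0.03336610532046978), np.float64(0.9107551487414187), np.float64(0.9107551487414187), array([227., 172.])), (np.float64(0.6381622207829968), np.float64(0.009567574241357079), np.float64(0.9147640791476408), np.float64(0.9147640791476408), array([277., 172.]))]
42.6667
```

View pics/m-1.png

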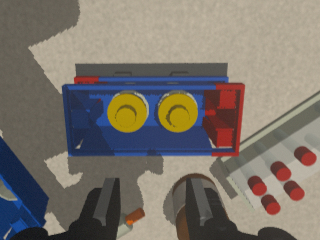

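Run:
```python
from h import *
go((.5875,-.2407,.17),3.03-1.5*np.pi); ctrl.command_gripper(.085)
c=Cam('wrist'); cv2.imwrite('pics/n.png',c.im); P=(.5875,-.2407,3.03)
r=totefit(c,prior=P); print(r); overlay(c,*r[0][:3],0,'pics/n2.png'); print(ctrl.current_t())
```

```text
[(np.float64(0.5879737903398425), np.float64(-0.2384793735818192), np.float64(3.0671673758865943), np.float64(0.03801174677991659), array([256., 183.]))]
45.2333
```

View pics/n2.png

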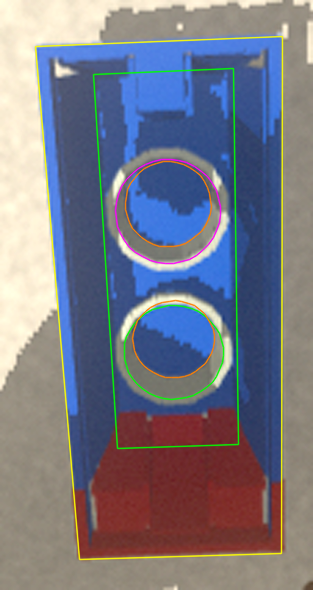

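View pics/n.png

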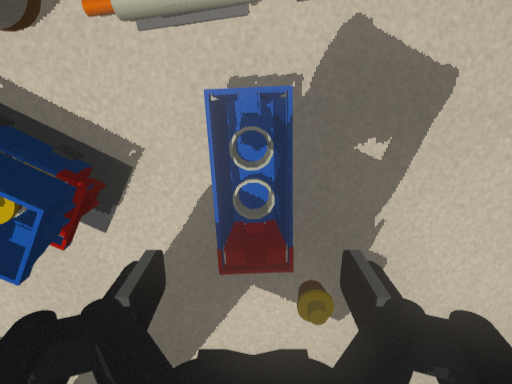

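```bash
python3 - <<'E'
from h import *
T=(.5880,-.2385,3.067); phi=T[2]-1.5*np.pi; F=(.6235,-.0128,-2.172); pf=F[2]+np.pi/2
go((T[0],T[1],.11),phi,True,.2)
s=go((T[0],T[1],.033),phi,True,.08,f_stop=8); print(s)
ctrl.command_gripper(0); print('w',ctrl.current_gripper_width())
go((T[0],T[1],.045),phi,True,.05); go((T[0],T[1],.22),phi,True,.15); print('w',ctrl.current_gripper_width(),ctrl.current_force())
c=Cam('wrist'); overlay(c,*T,.187,'pics/o1.png')
go((F[0],F[1],.22),pf); go((F[0],F[1],.165),pf,True,.15)
c=Cam('wrist'); overlay(c,*F,.132,'pics/o2.png'); print('w',ctrl.current_gripper_width(),ctrl.current_t())
E
python3 -c "
import cv2,numpy as np;cv2.imwrite('pics/o.png',np.hstack([cv2.resize(cv2.imread(f'pics/o{i}.png'),(400,560)) for i in (1,2)]))"
```

```text
False
w 0.06691107710967233
w 0.06658593613913956 [-0.25498519 -0.33427887 -1.08371217]
w 0.06704316551941064 50.325
```

View pics/o.png

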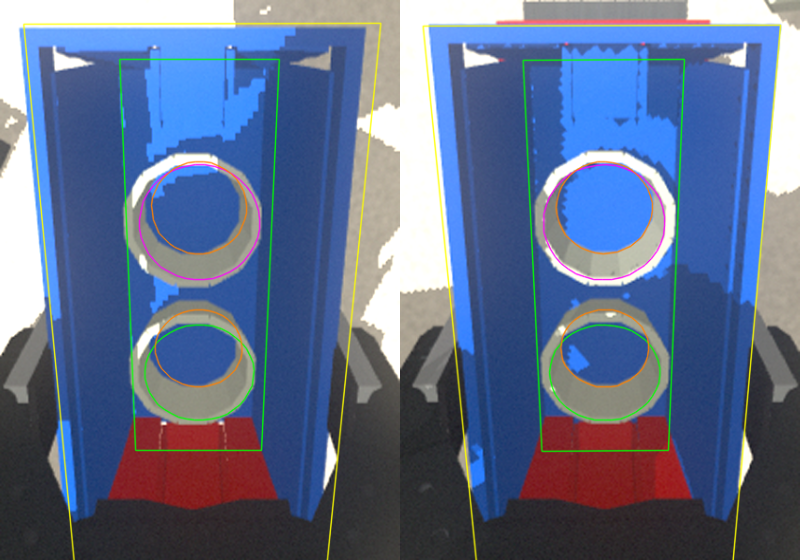

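Run:
```python
from h import *
F=(.6235,-.0128,-2.172); pf=F[2]+np.pi/2
s=go((F[0],F[1],.1405),pf,True,.04,f_stop=8); p=ctrl.current_tcp_pos(); print(s,p,ctrl.current_force(),ctrl.current_gripper_width())
c=Cam('scene'); cv2.imwrite('pics/p3.png',cv2.resize(c.im[110:260,170:320],None,fx=4,fy=4))
print('z err',p[2]-.0335-.108)
if abs(p[2]-.1415)<.003:
    ctrl.command_gripper(.085); go((p[0],p[1],.22),pf,True,.15); go((F[0],F[1],.278),F[2]+np.pi)
    c=Cam('wrist'); r=totefit(c,.108,prior=F,grow=4); print(r); overlay(c,*F,.108,'pics/p.png'); print(ctrl.current_t())
```

```text
True [ 0.6230553  -0.01262047  0.14132312] [-0.52072221  0.07464319  4.00250796] 0.06672836433185406
z err -0.00017687858057570394
[(np.float64(0.6213217057070075), np.float64(-0.01006658163493597), np.float64(-2.174326629469035), np.float64(0.042036070148451635), array([250., 187.]))]
53.4167
```

View pics/p.png

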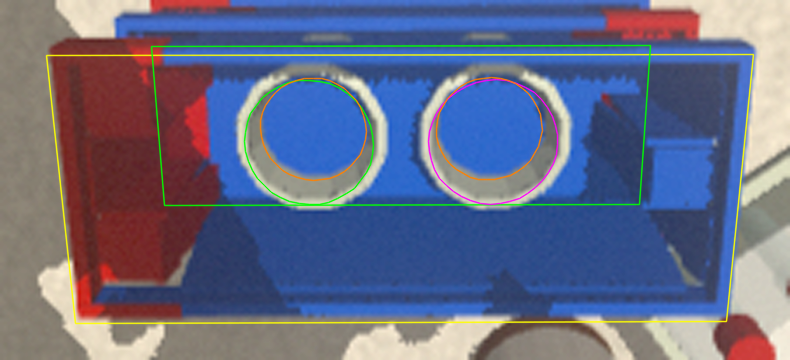

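View pics/p3.png

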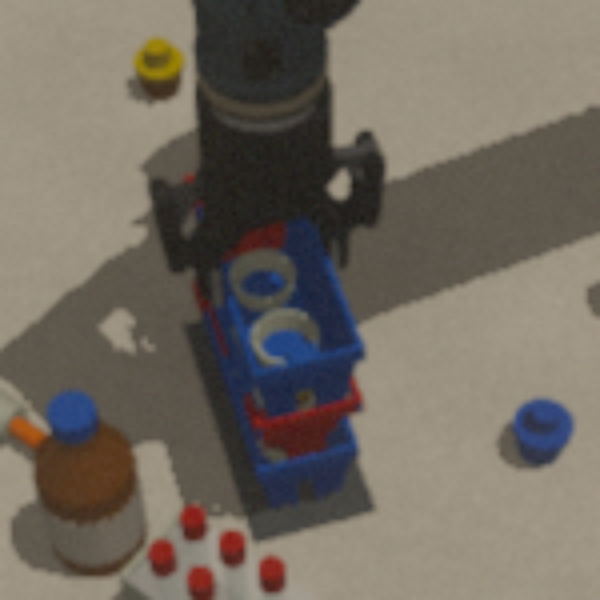

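Run:
```python
from h import *
F=(.6230,-.0122,-2.172); phi=F[2]+np.pi
for (cx,cy),s in (((.459,.316),-1),((.434,-.292),1)):
    ok=pick(cx,cy,phi); print(ok)
    if not ok: c=Cam('wrist'); cv2.imwrite('pics/q_fail.png',c.im); break
    go((ctrl.current_tcp_pos()[0],ctrl.current_tcp_pos()[1],.24),phi,True,.25)
    x,y=seat(F,s); r=place(x,y,phi,.111); print(r)
    if r[1]>.003: break
    release(F[0],F[1],phi,.3); c=Cam('wrist'); cv2.imwrite(f'pics/q{s}.png',c.im[60:300,100:420]); print([o for o in cups(c,.111,200) if o[3]>.6])
print(ctrl.current_t())
```

```text
look [(0.4583, 0.3173, 0.93)]
pick stop False z 0.033 w 0.0175
w lifted 0.0174 F [ 0.28 -0.22 -0.65]
True
w before 0.0168
place stop True z err -0.0003 F [-0.5  -0.32  4.68]
(True, np.float64(-0.00027983534558005674))
[(np.float64(0.6366203963125002), np.float64(0.009659451586998179), np.float64(0.9121370067014147), np.float64(0.9121370067014147), array([277., 172.]))]
look [(0.4337, -0.2914, 0.91)]
pick stop False z 0.0332 w 0.0173
w lifted 0.017 F [ 0.72 -0.02  0.29]
True
w before 0.0174
place stop True z err -0.0003 F [-0.47 -0.81  4.39]
(True, np.float64(-0.0002881564116125751))
[(np.float64(0.6071225229611656), np.float64(-0.03263485946264184), np.float64(0.9083518107908352), np.float64(0.9083518107908352), array([225., 172.])), (np.float64(0.636510236057188), np.float64(0.009520425587523106), np.float64(0.9132047477744807), np.float64(0.9132047477744807), array([276., 173.]))]
70.275
```

Run:
```python
from h import *
c=Cam('wrist'); overlay(c,.623,-.0122,-2.172,.108,'pics/r3.png')
ctrl.command_gripper(.085); ctrl.move_joints([-1.319,.527,1.433,0,1.181,-.178])
a=Cam('top'); cv2.imwrite('pics/r1.png',a.im); b=Cam('scene'); cv2.imwrite('pics/r2.png',cv2.resize(b.im[60:310,100:430],None,fx=2.4,fy=2.4,interpolation=cv2.INTER_CUBIC))
print([o for o in cups(a,.111,40)]); print(totefit(a,.108,prior=(.623,-.0122,-2.172),grow=5),ctrl.current_t())
```

```text
[(np.float64(0.6980650422390264), np.float64(-0.323787472461505), np.float64(0.12935323383084577), np.float64(0.12935323383084577), array([437., 138.])), (np.float64(0.6352413402641207), np.float64(0.006814397117192124), np.float64(0.816793893129771), np.float64(0.816793893129771), array([264., 159.])), (np.float64(0.6060679859347723), np.float64(-0.035672940165238164), np.float64(0.8345679012345679), np.float64(0.8345679012345679), array([286., 175.]))]
[(np.float64(0.6164072313767466), np.float64(-0.013376408480093801), np.float64(-2.155236862147313), np.float64(0.13834577096543824), array([274., 167.]))] 73.35
```

View pics/r1.png

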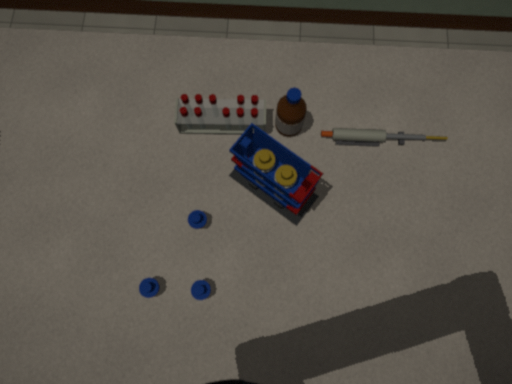

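View pics/r2.png

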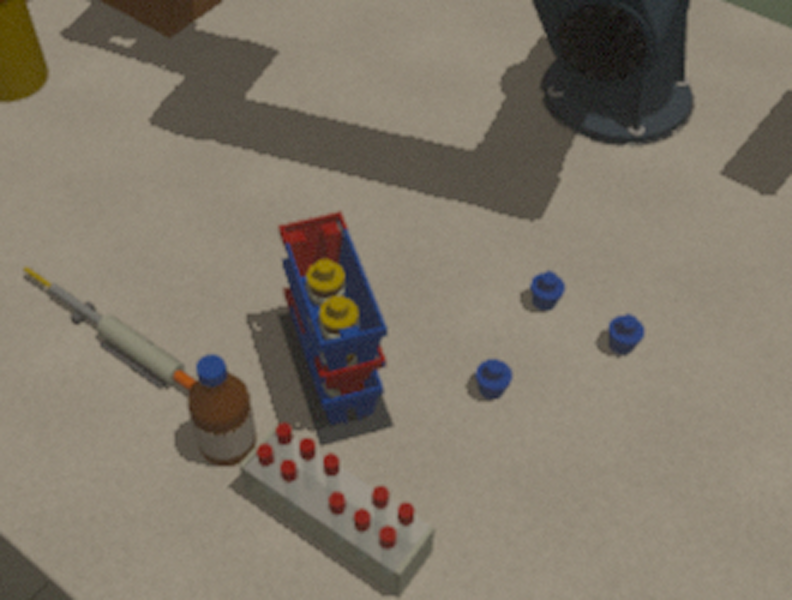

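View pics/r3.png

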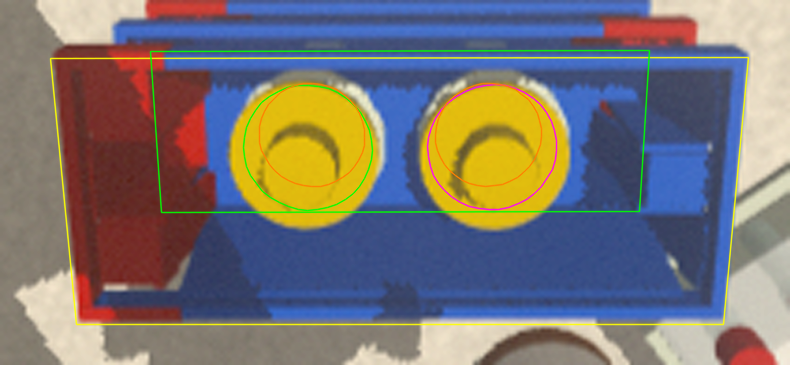

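The top view shows the stack at (275,167) with two upright cups. No yellow cups remain on the bench, and the rack, bottle and pipette are at their original pixels. The scene view shows three layers with red ends alternating, and nothing touching the robot.

```bash
python3 -c "
from plant import ctrl,order
print(order.close_job(),ctrl.current_t())"
```

```text
the job is handed in; nothing more can be done
the job is handed in; nothing more can be done
```

I handed the job in at about 73 s. All six yellow cups are seated upright, two in each tote. Both loose totes are stacked on the fixed one, red ends alternating, and each tote was filled before the next went on. The three blue look-alike cups were left where they were.

**Seating:** every cup went down to within 0.6 mm of its expected seated height.

**Stacking:** the totes landed on the posts within about 0.3 mm of +54 and +108 mm. The layers looked square to about 1–2 mm in the wrist images.

**Final images:** no yellow cups remain on the bench. The rack, bottle and pipette are at the same pixels as at the start, and the arm is clear.

**Checks that disagreed:**
- **Top-camera fit:** the last outline fit of the top tote was about 7 mm off the wrist estimate in x. Its residual was poor (0.14) because the lower totes' blue runs into the outline. The cups found in that same picture agreed with the wrist view to about 3 mm, so I went by those.
- **Grip width:** the gripper read 17 mm on the 20 mm knobs, the same for every cup, and no grip slip showed in the checks.

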